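Gauge a parallel, then hold the spring tweezers at its height

ROBOT

A 6-joint arm with a two-finger parallel gripper is mounted at the origin on a cart in front of the work surface, level with it; the furniture and walls round the work are solid. World frame = base frame: x ahead of the robot, y to its left, z up, the work surface at z = 0. Lengths are in m, angles in rad, forces in N, time in s.
With the tool pointing down it reaches from about 0.35 to 0.775 m from the base axis. Payload 7.3 kg.
Tool frame: the origin (TCP) lies at the very end of the fingers, on their centre line; the grasp point (between the pads) lies 19 mm behind it; z points along the fingers, y is the line along which they close (so a half turn about z gives the same grasp; the last joint's range is limited). The gripper opens to 92 mm and grips with 3 to 60 N. Pads are 19 mm wide; open, the fingers measure 130 mm over their backs; the gripper's body (75 mm by 190 mm) begins 47 mm behind the grasp point.
Start: joints at [-1.443, 0.342, 1.524, -0, 1.275, -0.146], TCP at [0.142, -0.505, 0.227] pointing down, gripper open.
Joint ranges: [-2.53, 2.53], [-0.77, 2.02], [0.04, 2.7], [-1, 4.14], [0.28, 2.66], [-3.11, 3.11]. Speed limits (rad/s): [2.57, 2.57, 3.14, 3.14, 3.14, 3.14].

INTERFACE

Orientations are given as [roll, pitch, yaw] about the fixed x, y, z axes, in that order (R = Rz(yaw) Ry(pitch) Rx(roll)).
In Python, from cell import robot gives the robot as it stands. The module is installed in compiled form; this text tells all that it offers.
- The arm moves only by the tool arm_command, never from a script. Its argument "moves" is a list of rows, each a list of 3 entries, a list of its own where there are three numbers: the shift along the tool's x, y, z in m, then the turn, a rotation vector about the tool's x, y, z in rad, then the finger opening in m, from 0 to 0.0918. In form: [[[dx, dy, dz], [ax, ay, az], claw], ...]. A call has exactly 5 rows; each row is the pose to reach, as a shift and turn from the pose commanded when the call began, along the tool's axes at that moment; what a row does not reach only later rows make up. A row lasts 1/10 s, in which the tool goes at most 50 mm and 8.59 degrees, less where a joint would pass 70% of its speed; a pose out of reach is approached as far as the arm can. A call with a gripper value outside its range is refused whole. The fingers move at their own pace and stop on an object; "squeeze" is the grip in N (left out, the last holds). Time passes only in rows, so rows that repeat a pose let the fingers close, or fill a call up. It gives the time, the measured TCP pose, the force, the opening and the grip force at its end, in the units of the state.
- robot.observe(): the state, without advancing time (a new reading comes with each control period).
- robot.read_camera(name): name is "scene" or "top" or "wrist"; returns the picture (400x640x3 uint8, red, green, blue); there is no depth.
- robot.camera_model(name): a dict with "fx", "fy", "cx", "cy" (pixels), "k1" (the pictures are not rectified: a ray, as slopes to the right and down, at radius r is drawn at 1 + k1 r^2 times it, then the intrinsics apply), "R" (3x3) and "t" (3): a world point X has camera coordinates R X + t. Camera axes: x right, y down, z forward; pixel columns grow to the right and rows downward; lengths in m; the calibration is good to about 2 mm. A picture is of the moment at which its call begins: read the wrist's pose just before it. camera_model takes no time and is no camera call; for the wrist camera it gives the pose at the moment of the call.
- robot.hand_in(): hands the job in; it is judged then, once.
The state is a dict: "time": time; "qpos": joint angles; "qvel": joint speeds; "joint_efforts": joint torques, N m; "tool_pos": TCP position; "tool_rot": TCP orientation; "contact_force": force on the tool from outside, world axes, zero at the start; "torque": the same for the moment, N m; "opening": finger opening in m; "grip_force": force on a finger pad.
Only numpy, scipy, OpenCV 4.12 (cv2) and the standard library are available. Lean on these libraries where they do the work, as an engineer would, in place of code of your own. Each camera call takes 0.05 s, during which the arm holds its last target. There are 200 camera calls.

TASK

First press the button of the drop-foot gauge down until its foot rests on the steel parallel lying under it, keep it there for about a second to read the height, and let it spring back up. Then grip the spring tweezers by their finger pads, lift them about 15 cm above the plate and squeeze them until the gap between their tips equals the height just gauged (the pointer then stands at one of the three lines on their scale: 10, 16 or 22 mm), and finish while still holding them in the air, steady at that gap. Leave the parallels and the other things on the plate where they are.

Things in the scene. Friction and masses are not known exactly. Their poses are not given: they have to be found in the camera images.
- gauge_foot (a joint): the gauge's reading: height in m of the flat underside of its foot above the plate, 0.042 when released; it falls as the black button is pressed down, against a spring of 1.5 N (up) to 4 N (down). Once the foot stands on a part it falls no further and reads that part's height
- gauge_button (a point): centre of the flat top of the gauge's black button, a disc 38 mm across, 158 mm above the plate when released; it moves straight down with the foot, by 20 to 32 mm here. The gauge is a fixed grey stand: its round column (22 mm thick, 130 mm tall) stands 85 mm from the button along this point's +x axis (away from the robot), joined by an arm whose top is 105 mm above the plate
- foot_face (a point): centre of the underside of the gauge's foot, a steel disc 18 mm across, straight below the button
- parallel_10_mid (a point): ground steel parallel, a rectangular bar 60 mm long (its y axis), 16 mm wide (x) and 10 mm tall (z) with two cross holes, lying loose on the plate; the point is its centre. One of the three parallels (10, 16 and 22 mm tall) lies under the gauge's foot, the other two lie beside the gauge; which is which changes
- parallel_16_mid (a point): ground steel parallel, a rectangular bar 60 mm long (its y axis), 16 mm wide (x) and 16 mm tall (z) with two cross holes, lying loose on the plate; the point is its centre. One of the three parallels (10, 16 and 22 mm tall) lies under the gauge's foot, the other two lie beside the gauge; which is which changes
- parallel_22_mid (a point): ground steel parallel, a rectangular bar 60 mm long (its y axis), 16 mm wide (x) and 22 mm tall (z) with two cross holes, lying loose on the plate; the point is its centre. One of the three parallels (10, 16 and 22 mm tall) lies under the gauge's foot, the other two lie beside the gauge; which is which changes
- tweezers: loose spring tweezers (105 g, steel), origin 9 mm under tweezers_mid, same axes. A scale bar fixed to the left blade near the tips lies across the top of both, 17 mm above the underside, with three dark lines; the pointer on the right blade starts to the right of all lines, and as the tips close it comes to the first line at a gap of 22 mm, the second at 16 mm, the third at 10 mm
- tweezers_mid (a point): the point midway between the tweezers' two dark ribbed finger pads, half-way up; x to the tips (50 mm ahead), y to the left blade, z up; the bridge ends 99 mm behind. The pads, on the outsides of the blades, are 34 mm long and 18 mm tall; pinch them along y from above. Width over the pads: about 48 mm released, 43.3 at a tip gap of 22 mm, 39.4 at 16 mm, 35.5 at 10 mm
- rest: fixed grey-painted rest on which the tweezers lie, their pads above its origin (on the plate), tips to its +x. Two supports 32 mm tall, 71 to 101 mm behind and 40 to 46 mm ahead of the origin, carry them on a foot plate 6 mm thick and 52 mm wide; between the supports there is room for fingertips beside and below the pads down to 8 mm above the plate
- tip_left (a point): inner face of the left tip at its end; the distance between the two tip points is the tip gap, 30 mm when released
- tip_right (a point): inner face of the right tip at its end
- blade_left (a joint): closing angle of the left blade in rad: 0 released, 0.105 at most. The blades hinge 80 mm behind the pads' middle and 130 mm behind the tips, so the tip gap in mm is 30 - 130 x (blade_left + blade_right). Each blade's spring pushes on a finger with about 3.4 N when released, 6 N at a gap of 22 mm and 10 N at 10 mm
- blade_right (a joint): closing angle of the right blade, likewise
- v_block_1: bystander: loose steel V-block, 33x40x34 mm, origin under its centre
- v_block_2: bystander: loose steel V-block, 33x40x34 mm, origin under its centre
- hex_key: bystander: loose L-shaped hexagon key, 33x82x5 mm, origin under its centre
- housing_18: bystander: loose round aluminium housing, 46 mm across, 38 mm tall, origin under its centre
Mind the look-alikes: they are no part of the job. Leave any blue look-alike of the part that bears parallel_22_mid alone.

How it is judged:
On the way, in this order (a step that is already met when the one before it is completed fails the run):
1. the gauge's foot rests on the parallel under it (((horizontal distance between parallel_10_mid and foot_face below 0.015 m and value of joint gauge_foot between 0.008 and 0.011 m) or (horizontal distance between parallel_16_mid and foot_face below 0.015 m and value of joint gauge_foot between 0.014 and 0.017 m) or (horizontal distance between parallel_22_mid and foot_face below 0.015 m and value of joint gauge_foot between 0.02 and 0.023 m))), for 0.3 s.
2. the gauge is let go and its foot is up again (value of joint gauge_foot above 0.039 m), for 0.1 s.
3. the tweezers are held in the fingers, off their rest (height (world z) of tweezers_mid above 0.08 m and contact force between the fingers and tweezers above 1 N), for 0.2 s.
At the end, for the whole second after the job is handed in: The tweezers are held still in the fingers with the point between their pads more than 80 mm above the plate, their tip gap within 2 mm of the height of the parallel under the gauge; the gauge's foot is up (above 39 mm) and every parallel is within 20 mm of where it began (all of step 3 and ((horizontal distance between parallel_10_mid and foot_face below 0.015 m and distance between tip_left and tip_right between 0.008 and 0.012 m) or (horizontal distance between parallel_16_mid and foot_face below 0.015 m and distance between tip_left and tip_right between 0.014 and 0.018 m) or (horizontal distance between parallel_22_mid and foot_face below 0.015 m and distance between tip_left and tip_right between 0.02 and 0.024 m)) and value of joint gauge_foot above 0.039 m and linear speed of tweezers below 0.02 m/s and velocity of joint blade_left between -0.03 and 0.03 rad/s and velocity of joint blade_right between -0.03 and 0.03 rad/s and distance of each of parallel_10_mid, parallel_16_mid, parallel_22_mid from where it was at the start of the episode below 0.02 m); the arm keeps its last pose, push and grip.
It fails at once if a parallel is pushed away (distance of any of parallel_10_mid, parallel_16_mid, parallel_22_mid from where it was at the start of the episode above 0.02 m).
It fails at once if a bystander is disturbed (distance of any of v_block_1, v_block_2, hex_key, housing_18 from where it was at the start of the episode above 0.03 m).
It also fails if it takes over 42 s, if anything falls off the work surface, if the arm or the gripper's body presses on something with over 40 N, if the wrist force passes 120 N, or if a joint passes its speed limit or range.

## Working session

There is one attempt and no reset: what is moved stays moved. The work goes in short steps, Python scripts to look and compute and a tool call to move; the robot and the scene stay as the last step left them, time stands still between calls to the robot, and variables do not carry over. Pictures are saved under pics/ and viewed, at most 10 in all, crops included, and the job is handed in when it is done.

Besides the shell and the picture viewer there is one more tool, called in YAML: its name, and indented under it one key for each argument. arm_command: Moves the arm, as the interface text tells. Its arguments: {"type":"object","properties":{"moves":{"type":"array"},"squeeze":{"type":"number"}},"required":["moves"]}

```bash
mkdir -p pics; cat > h.py <<'E'
import numpy as np, cv2
from cell import robot
def ray(m,u,v):
    K=np.array([[m['fx'],0,m['cx']],[0,m['fy'],m['cy']],[0,0,1.]])
    # k1 only
    p=cv2.undistortPoints(np.array([[[u,v]]],float),K,np.array([m['k1'],0,0,0.]))[0,0]
    R=np.array(m['R']);t=np.array(m['t'])
    return -R.T@t, R.T@np.array([p[0],p[1],1])
def onz(m,u,v,z):
    o,d=ray(m,u,v); return o+d*(z-o[2])/d[2]
def proj(m,X):
    K=np.array([[m['fx'],0,m['cx']],[0,m['fy'],m['cy']],[0,0,1.]])
    return cv2.projectPoints(np.array([X],float),cv2.Rodrigues(np.array(m['R']))[0],np.array(m['t'],float),K,np.array([m['k1'],0,0,0.]))[0][0,0]
def snap(name,f):
    m=robot.camera_model(name);im=robot.read_camera(name)
    cv2.imwrite('pics/'+f+'.png',im[:,:,::-1]); return m,im
E
python3 - <<'E'
from h import *
for n in('scene','top'):
    m,_=snap(n,n+'0'); print(n,m)
print(robot.observe())
E
```

```text
scene {'fx': 370.5726572261122, 'fy': 370.5726572261122, 'cx': 322.42290918312, 'cy': 197.62397799211067, 'k1': -0.05487329202463745, 'R': array([[ 0.57992604, -0.81445426,  0.01870937],
       [-0.39799505, -0.30327842, -0.86580722],
       [ 0.71083453,  0.49465792, -0.50002782]]), 't': array([-0.24528637,  0.32770969,  0.65837536])}
top {'fx': 512.7588925998334, 'fy': 512.7588925998334, 'cx': 324.3725840507426, 'cy': 189.50567047322338, 'k1': -0.06803491949292613, 'R': array([[-0.00261149, -0.99999496,  0.0018079 ],
       [-0.99724444,  0.00247026, -0.07414458],
       [ 0.07413974, -0.00199654, -0.99724586]]), 't': array([0.05017899, 0.49786239, 1.62822916])}
{'time': 0.1, 'qpos': array([-1.44302344e+00,  3.42676573e-01,  1.52487095e+00,  3.67489759e-05,
        1.27539745e+00, -1.45973928e-01]), 'qvel': array([-0.00025973, -0.00296498, -0.00434812,  0.00064674, -0.0011218 ,
        0.00069829]), 'joint_efforts': array([ 2.01763192e-03, -4.32003057e+01, -2.44694871e+01,  7.19369994e-02,
        5.26248186e-02, -5.41845395e-05]), 'tool_pos': array([ 0.14193088, -0.5051006 ,  0.22611989]), 'tool_rot': array([-3.14025983e+00, -2.31472197e-04,  2.73735934e-01]), 'contact_force': array([-0.62802097, -0.59071529, -0.41189372]), 'torque': array([ 0.07885371,  0.04445512, -0.01282814]), 'grip_force': 0.0, 'opening': 0.09205880957871396}
```

View pics/top0.png

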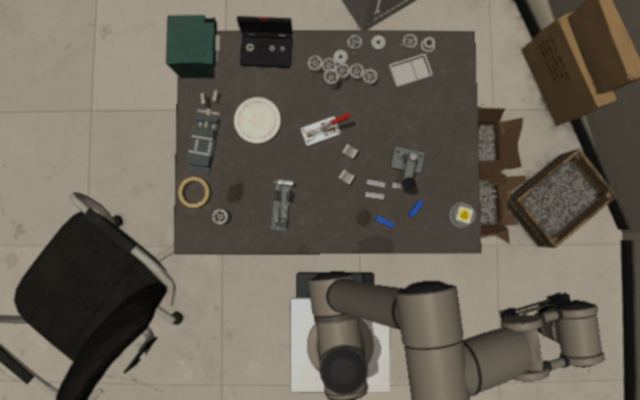

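View pics/scene0.png

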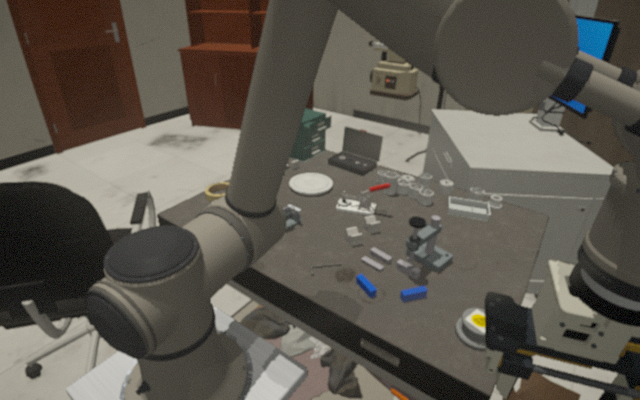

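The top view shows the gauge button near (409,184) with its column near (404,157), and the tweezers on their rest near (283,204). The two parallels beside the gauge are at (376,183) and (374,196), and the blue look-alikes are at (385,221) and (416,209).

```bash
python3 - <<'E'
from h import *
im=cv2.imread('pics/top0.png')
a=cv2.resize(im[165:240,255:310],None,fx=7,fy=7,interpolation=cv2.INTER_CUBIC)
b=cv2.resize(im[140:215,360:415],None,fx=7,fy=7,interpolation=cv2.INTER_CUBIC)
cv2.imwrite('pics/crop0.png',np.hstack([a,b]))
m=robot.camera_model('top')
print('button',onz(m,409,184,.158),'colbase',onz(m,404,157,.13),'tw',onz(m,283,204,.05),onz(m,285,182,.04),onz(m,281,226,.04))
for p in((376,183),(374,196),(397,185)): print(p,onz(m,*p,.016))
E
```

```text
button [ 0.50326589 -0.20026392  0.158     ] colbase [ 0.58734384 -0.19112226  0.13      ] tw [0.45026607 0.17917631 0.05      ] [0.52058014 0.17384348 0.04      ] [0.38127951 0.18608254 0.04      ]
(376, 183) [ 0.51877688 -0.11749298  0.016     ]
(374, 196) [ 0.47683244 -0.11062842  0.016     ]
(397, 185) [ 0.51215383 -0.18524592  0.016     ]
```

View pics/crop0.png

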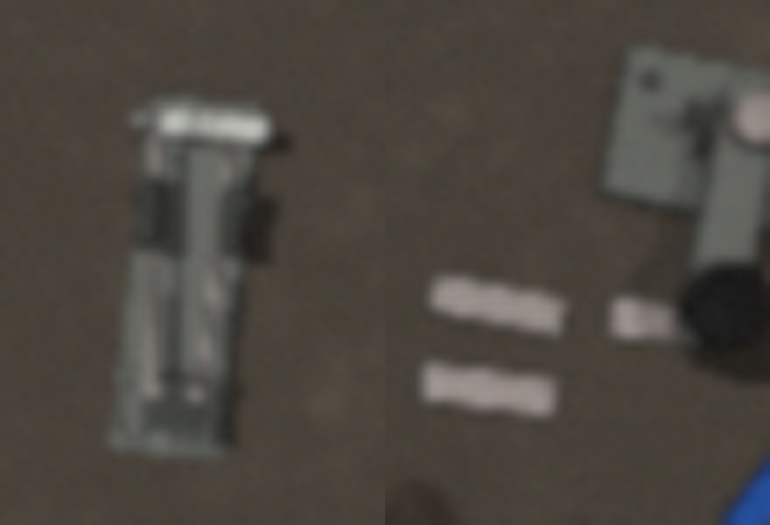

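The crop shows the tweezers' scale bar at their far end, so the tips point to +x at a yaw of about -0.12. The pads centre near px (283,196) and the black button near (408.9,183.9).

arm_command:
  moves:
    - [[0.043, -0.02, 0], [0, 0, 0.08], 0.0]
    - [[0.086, -0.04, 0], [0, 0, 0.16], 0.0]
    - [[0.129, -0.06, 0], [0, 0, 0.24], 0.0]
    - [[0.172, -0.08, 0], [0, 0, 0.32], 0.0]
    - [[0.215, -0.098, 0], [0, 0, 0.39], 0.0]
  squeeze: 10

```text
time: 0.6
tool_pos: [0.3234, -0.3513, 0.2265]
tool_rot: [-3.141, 0.0, -0.12]
contact_force: [0.8, -0.3, -0.5]
opening: 0.0562
grip_force: 0.0
```

arm_command:
  moves:
    - [[0.025, -0.028, 0], [0, 0, 0], 0.0]
    - [[0.055, -0.06, 0], [0, 0, 0], 0.0]
    - [[0.085, -0.092, 0], [0, 0, 0], 0.0]
    - [[0.11, -0.12, 0], [0, 0, 0], 0.0]
    - [[0.122, -0.132, 0], [0, 0, 0], 0.0]

```text
time: 1.1
tool_pos: [0.4607, -0.2335, 0.2263]
tool_rot: [-3.141, 0.0, -0.113]
contact_force: [0.4, -0.6, 0.0]
opening: 0.0169
grip_force: 0.0
```

```bash
python3 - <<'E'
from h import *
s=robot.observe();print(s['time'],s['tool_pos'],s['tool_rot'],s['opening'],s['contact_force'])
m,_=snap('wrist','w1');R=m['R'];print(m['fx'],m['cx'],m['cy'],m['k1'],-R.T@m['t'],R[2])
print('expected button px',proj(m,[.503,-.2,.158]))
E
```

```text
1.1 [ 0.46068829 -0.23347628  0.22631977] [-3.14066762e+00  2.17629080e-04 -1.13455773e-01] 0.01693361845666604 [ 0.4169472  -0.58252298  0.02418929]
316.6133192738569 319.76914673298813 198.8005222656899 -0.030606886045560132 [ 0.53446151 -0.24157964  0.38399028] [-0.27455815  0.0325124  -0.96102069]
expected button px [267.65752624 159.87950145]
```

View pics/w1.png

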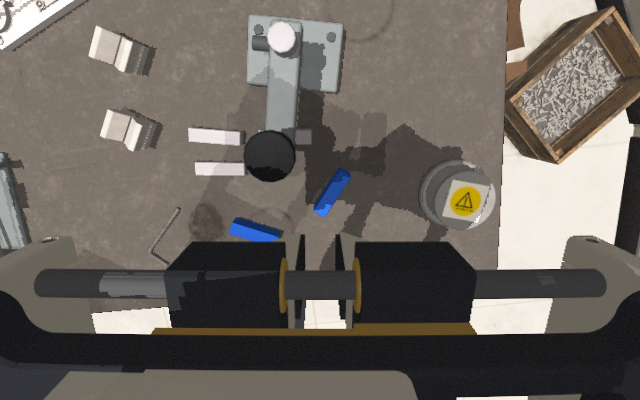

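The wrist view shows the black button centred near (270,156), the column top near (281,36), and two parallels at (215,136) and (220,168). The fingers are nearly closed at (320,285).

```bash
python3 - <<'E'
from h import *
m=robot.camera_model('wrist');im=cv2.imread('pics/w1.png')
k=(im.max(2)<45).astype(np.uint8);k[200:]=0
n,l,st,c=cv2.connectedComponentsWithStats(k)
for i in range(1,n):
    if st[i,4]>500: print(st[i],c[i],onz(m,*c[i],.158))
(x0,y0)=270,156
b=onz(m,x0,y0,.158)
s=robot.observe();d=b-s['tool_pos'];y=s['tool_rot'][2]
print(b,'dx,dy,dz',d[0]*np.cos(y)+d[1]*np.sin(y),d[0]*np.sin(y)-d[1]*np.cos(y),-d[2],'col',onz(m,281,36,.13))
E
```

```text
[246 131  50  51 634] [272.06466877 164.97160883] [ 0.4999385  -0.20195707  0.158     ]
[622 137  18  63 845] [632.42485207 171.89940828] [ 0.46567309 -0.46768356  0.158     ]
[ 0.50652403 -0.20147252  0.158     ] dx,dy,dz 0.041093996709787584 -0.036282127719894405 0.06826796295902468 col [ 0.58943396 -0.21800671  0.13      ]
```

arm_command:
  moves:
    - [[0.02, -0.018, 0], [0, 0, 0], 0.0]
    - [[0.041, -0.036, 0], [0, 0, 0], 0.0]
    - [[0.041, -0.036, 0.02], [0, 0, 0], 0.0]
    - [[0.041, -0.036, 0.045], [0, 0, 0], 0.0]
    - [[0.041, -0.036, 0.06], [0, 0, 0], 0.0]

```text
time: 1.65
tool_pos: [0.5028, -0.2047, 0.1647]
tool_rot: [-3.141, 0.003, -0.116]
contact_force: [0.2, 0.7, 0.0]
opening: 0.0007
grip_force: 0.0
```

arm_command:
  moves:
    - [[0, 0, 0.005], [0, 0, 0], 0.0]
    - [[0, 0, 0.01], [0, 0, 0], 0.0]
    - [[0, 0, 0.015], [0, 0, 0], 0.0]
    - [[0, 0, 0.02], [0, 0, 0], 0.0]
    - [[0, 0, 0.023], [0, 0, 0], 0.0]

```text
time: 2.15
tool_pos: [0.504, -0.2054, 0.1439]
tool_rot: [3.141, -0.001, -0.116]
contact_force: [-1.5, 0.5, 3.2]
opening: 0.0008
grip_force: 1.3
```

arm_command:
  moves:
    - [[0, 0, 0.002], [0, 0, 0], 0.0]
    - [[0, 0, 0.004], [0, 0, 0], 0.0]
    - [[0, 0, 0.006], [0, 0, 0], 0.0]
    - [[0, 0, 0.008], [0, 0, 0], 0.0]
    - [[0, 0, 0.008], [0, 0, 0], 0.0]

```text
time: 2.65
tool_pos: [0.5041, -0.2054, 0.1381]
tool_rot: [3.14, -0.002, -0.116]
contact_force: [-6.7, 0.5, 19.4]
opening: 0.0006
grip_force: 9.5
```

arm_command:
  moves:
    - [[0, 0, -0.001], [0, 0, 0], 0.0]
    - [[0, 0, -0.001], [0, 0, 0], 0.0]
    - [[0, 0, -0.001], [0, 0, 0], 0.0]
    - [[0, 0, -0.001], [0, 0, 0], 0.0]
    - [[0, 0, -0.001], [0, 0, 0], 0.0]

```text
time: 3.15
tool_pos: [0.5041, -0.2053, 0.1382]
tool_rot: [3.14, -0.002, -0.116]
contact_force: [-3.7, -0.8, 11.9]
opening: 0.0005
grip_force: 6.0
```

arm_command:
  moves:
    - [[0, 0, 0], [0, 0, 0], 0.0]
    - [[0, 0, 0], [0, 0, 0], 0.0]
    - [[0, 0, 0], [0, 0, 0], 0.0]
    - [[0, 0, 0], [0, 0, 0], 0.0]
    - [[0, 0, 0], [0, 0, 0], 0.0]

```text
time: 3.65
tool_pos: [0.5041, -0.2053, 0.1382]
tool_rot: [3.14, -0.002, -0.116]
contact_force: [-3.6, -0.8, 12.4]
opening: 0.0002
grip_force: 6.0
```

```bash
python3 - <<'E'
from h import *
s=robot.observe();print(s['time'],s['tool_pos'],s['contact_force'])
m,im=snap('scene','s1')
print(proj(m,[.5065,-.2015,.022]),proj(m,[.5065,-.2015,.138]))
cv2.imwrite('pics/s1c.png',cv2.resize(im[200:300,350:480,::-1],None,fx=6,fy=6,interpolation=cv2.INTER_CUBIC))
E
```

```text
3.65 [ 0.50408751 -0.20533206  0.13819852] [-3.63627402 -0.78978461 12.3630674 ]
[408.938896  265.9478395] [415.88370874 227.05766179]
```

View pics/s1c.png

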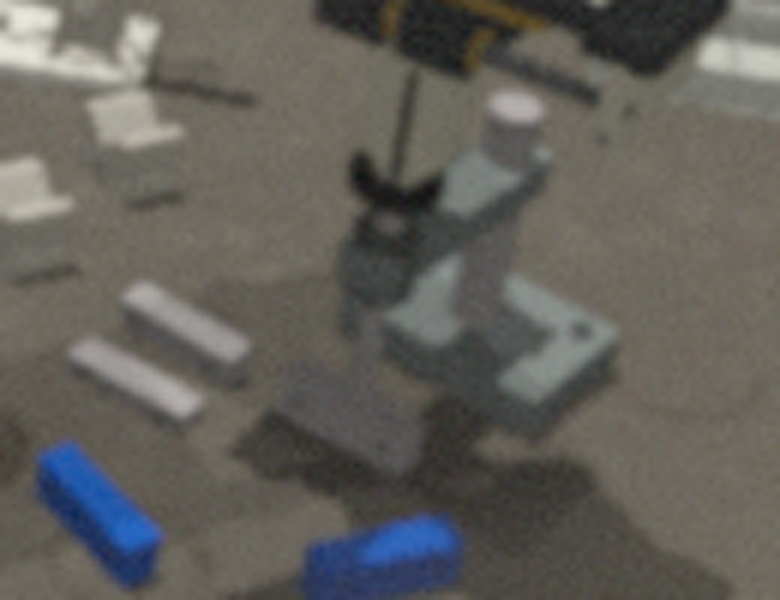

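The gauge crop shows the foot down at (370,360) on the tallest of the three bars, and the 20 mm of travel agrees with 22 mm. I'll release the button and go to the tweezers.

arm_command:
  moves:
    - [[0, 0, -0.01], [0, 0, 0], 0.0]
    - [[0, 0, -0.025], [0, 0, 0], 0.0]
    - [[0, 0, -0.05], [0, 0, 0], 0.0]
    - [[0, 0, -0.085], [0, 0, 0], 0.0]
    - [[0, 0, -0.092], [0, 0, 0], 0.0]

```text
time: 4.2
tool_pos: [0.5056, -0.2055, 0.2327]
tool_rot: [3.139, -0.006, -0.116]
contact_force: [-0.2, -0.6, 0.7]
opening: 0.0004
grip_force: 0.0
```

arm_command:
  moves:
    - [[-0.014, -0.036, 0], [0, 0, 0], 0.03]
    - [[-0.028, -0.078, 0], [0, 0, 0], 0.065]
    - [[-0.042, -0.12, 0], [0, 0, 0], 0.065]
    - [[-0.056, -0.162, 0], [0, 0, 0], 0.065]
    - [[-0.07, -0.2, 0], [0, 0, 0], 0.065]

```text
time: 4.7
tool_pos: [0.4567, 0.0038, 0.2283]
tool_rot: [-3.141, 0.001, -0.116]
contact_force: [0.1, 0.2, -0.2]
opening: 0.036
grip_force: 0.0
```

arm_command:
  moves:
    - [[-0.014, -0.042, 0], [0, 0, 0], 0.065]
    - [[-0.028, -0.084, 0], [0, 0, 0], 0.065]
    - [[-0.042, -0.126, 0], [0, 0, 0], 0.065]
    - [[-0.056, -0.16, 0], [0, 0, 0], 0.065]
    - [[-0.063, -0.172, 0], [0, 0, 0], 0.065]

```text
time: 5.2
tool_pos: [0.4135, 0.1829, 0.2283]
tool_rot: [-3.141, 0.001, -0.113]
contact_force: [0.3, -0.4, 0.6]
opening: 0.0648
grip_force: 0.0
```

arm_command:
  moves:
    - [[0, 0, 0], [0, 0, 0], 0.065]
    - [[0, 0, 0], [0, 0, 0], 0.065]
    - [[0, 0, 0], [0, 0, 0], 0.065]
    - [[0, 0, 0], [0, 0, 0], 0.065]
    - [[0, 0, 0], [0, 0, 0], 0.065]

```text
time: 5.7
tool_pos: [0.4152, 0.1792, 0.2286]
tool_rot: [3.141, 0.0, -0.118]
contact_force: [0.8, -0.5, 0.2]
opening: 0.065
grip_force: 0.0
```

```bash
python3 - <<'E'
from h import *
s=robot.observe();print(s['time'],s['tool_pos'],s['tool_rot'],s['opening'],s['contact_force'])
m,_=snap('wrist','w2')
t=robot.camera_model('top');P=onz(t,283,196,.05);print(P,proj(m,P))
E
```

```text
5.7 [0.41518212 0.1792121  0.22864978] [ 3.14144835e+00  1.68604373e-05 -1.17613683e-01] 0.06497646235987016 [ 0.81824603 -0.47440482  0.1685891 ]
[0.47546617 0.17925564 0.05      ] [313.47304727 122.34972257]
```

View pics/w2.png

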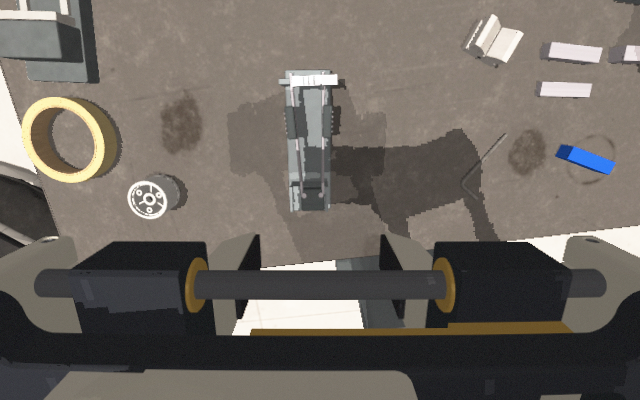

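The wrist view shows the tweezers upright in the image. The scale bar is at (312,81), the pads are near (290,122) and (332,122), and the bridge end is near (309,205). I'll enlarge this part.

```bash
python3 - <<'E'
from h import *
im=cv2.imread('pics/w2.png')
cv2.imwrite('pics/w2c.png',cv2.resize(im[65:215,260:365],None,fx=4,fy=4,interpolation=cv2.INTER_CUBIC))
E
```

```text
(no output)
```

View pics/w2c.png

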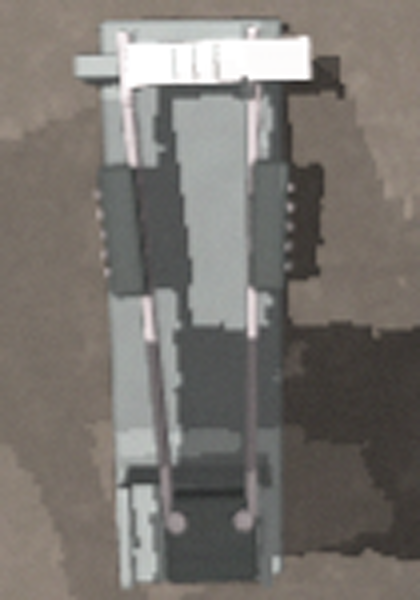

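The crop shows the pads' outer edges near (105,230) and (290,226), the bridge pins at (177,521) and (243,521), and the blade ends at (123,40) and (252,40).

```bash
python3 - <<'E'
from h import *
m=robot.camera_model('wrist');f=lambda x,y,z:onz(m,260+x/4,65+y/4,z)
L,R=f(105,230,.05),f(290,226,.05);c=(L+R)/2;print('width',np.linalg.norm(L-R),c)
pb=(f(177,521,.048)+f(243,521,.048))/2;pt=(f(123,40,.048)+f(252,40,.048))/2
print(pb,pt,np.linalg.norm(pt-pb),'gap',np.linalg.norm(f(123,40,.048)-f(252,40,.048)))
for a,b in((pb,pt),(pb,c)): d=b-a;print('yaw',np.arctan2(d[1],d[0]))
s=robot.observe();y=s['tool_rot'][2];d=c-s['tool_pos']
print('dx,dy',d[0]*np.cos(y)+d[1]*np.sin(y),d[0]*np.sin(y)-d[1]*np.cos(y),d[2])
E
```

```text
width 0.04790212058944848 [0.47628198 0.18356795 0.05      ]
[0.39729923 0.19008711 0.048     ] [0.52224421 0.18037217 0.048     ] 0.12532209987769652 gap 0.032381169719896324
yaw -0.07759762693913973
yaw -0.08235239171618414
dx,dy 0.06022473914011762 -0.011386531146645108 -0.17865317733297126
```

arm_command:
  moves:
    - [[0.03, -0.006, 0.02], [0, 0, -0.02], 0.065]
    - [[0.06, -0.0114, 0.04], [0, 0, -0.038], 0.065]
    - [[0.06, -0.0114, 0.07], [0, 0, -0.038], 0.065]
    - [[0.06, -0.0114, 0.1], [0, 0, -0.038], 0.065]
    - [[0.06, -0.0114, 0.12], [0, 0, -0.038], 0.065]

```text
time: 6.25
tool_pos: [0.4752, 0.1836, 0.1065]
tool_rot: [3.141, 0.002, -0.079]
contact_force: [-0.5, 0.2, 0.2]
opening: 0.065
grip_force: 0.0
```

arm_command:
  moves:
    - [[0, 0, 0.02], [0, 0, 0], 0.065]
    - [[0, 0, 0.04], [0, 0, 0], 0.065]
    - [[0, 0, 0.06], [0, 0, 0], 0.065]
    - [[0, 0, 0.076], [0, 0, 0], 0.065]
    - [[0, 0, 0.086], [0, 0, 0], 0.065]

```text
time: 6.75
tool_pos: [0.4754, 0.1838, 0.0214]
tool_rot: [3.141, 0.001, -0.079]
contact_force: [0.1, -0.6, -0.4]
opening: 0.0651
grip_force: 0.0
```

arm_command:
  moves:
    - [[0, 0, 0], [0, 0, 0], 0.065]
    - [[0, 0, 0], [0, 0, 0], 0.06]
    - [[0, 0, 0], [0, 0, 0], 0.055]
    - [[0, 0, 0], [0, 0, 0], 0.05]
    - [[0, 0, 0], [0, 0, 0], 0.048]
  squeeze: 15

```text
time: 7.25
tool_pos: [0.4762, 0.1843, 0.0233]
tool_rot: [-3.141, -0.001, -0.078]
contact_force: [1.4, -0.3, 0.7]
opening: 0.0489
grip_force: 1.7
```

arm_command:
  moves:
    - [[0, 0, 0], [0, 0, 0], 0.047]
    - [[0, 0, 0], [0, 0, 0], 0.046]
    - [[0, 0, 0], [0, 0, 0], 0.0445]
    - [[0, 0, 0], [0, 0, 0], 0.0433]
    - [[0, 0, 0], [0, 0, 0], 0.0433]

```text
time: 7.75
tool_pos: [0.4766, 0.1843, 0.0232]
tool_rot: [-3.141, -0.002, -0.078]
contact_force: [0.8, -1.3, 5.8]
opening: 0.0434
grip_force: 7.1
```

arm_command:
  moves:
    - [[0, 0, 0], [0, 0, 0], 0.0433]
    - [[0, 0, 0], [0, 0, 0], 0.0433]
    - [[0, 0, 0], [0, 0, 0], 0.0433]
    - [[0, 0, 0], [0, 0, 0], 0.0433]
    - [[0, 0, 0], [0, 0, 0], 0.0433]

```text
time: 8.25
tool_pos: [0.4765, 0.1843, 0.0232]
tool_rot: [-3.141, -0.002, -0.078]
contact_force: [0.8, -0.8, 5.3]
opening: 0.0433
grip_force: 7.2
```

arm_command:
  moves:
    - [[0, 0, -0.004], [0, 0, 0], 0.0433]
    - [[0, 0, -0.012], [0, 0, 0], 0.0433]
    - [[0, 0, -0.022], [0, 0, 0], 0.0433]
    - [[0, 0, -0.034], [0, 0, 0], 0.0433]
    - [[0, 0, -0.046], [0, 0, 0], 0.0433]

```text
time: 8.75
tool_pos: [0.4758, 0.1843, 0.0699]
tool_rot: [-3.142, -0.0, -0.078]
contact_force: [0.9, 0.2, -1.8]
opening: 0.0433
grip_force: 5.3
```

arm_command:
  moves:
    - [[0, 0, -0.014], [0, 0, 0], 0.0433]
    - [[0, 0, -0.029], [0, 0, 0], 0.0433]
    - [[0, 0, -0.044], [0, 0, 0], 0.0433]
    - [[0, 0, -0.056], [0, 0, 0], 0.0433]
    - [[0, 0, -0.064], [0, 0, 0], 0.0433]

```text
time: 9.25
tool_pos: [0.4761, 0.1844, 0.1342]
tool_rot: [-3.141, -0.002, -0.078]
contact_force: [0.6, 0.6, -1.2]
opening: 0.0434
grip_force: 5.1
```

arm_command:
  moves:
    - [[0, 0, 0], [0, 0, 0], 0.0433]
    - [[0, 0, 0], [0, 0, 0], 0.0433]
    - [[0, 0, 0], [0, 0, 0], 0.0433]
    - [[0, 0, 0], [0, 0, 0], 0.0433]
    - [[0, 0, 0], [0, 0, 0], 0.0433]

```text
time: 9.75
tool_pos: [0.4756, 0.1842, 0.1322]
tool_rot: [3.141, 0.001, -0.078]
contact_force: [-0.4, -0.1, -1.4]
opening: 0.0437
grip_force: 5.1
```

```bash
python3 - <<'E'
from h import *
s=robot.observe();print(s['time'],s['tool_pos'],s['tool_rot'],s['opening'],s['grip_force'])
m,im=snap('wrist','w3')
T=s['tool_pos'];print(proj(m,[T[0]+.05,T[1]-.004,T[2]+.019]))
u,v=map(int,proj(m,[T[0]+.02,T[1],T[2]+.019]));print(u,v)
u0=u-80;v0=max(v-75,0)
print(u0,v0);cv2.imwrite('pics/w3c.png',cv2.resize(im[v0:v0+120,u0:u0+160,::-1],None,fx=5,fy=5,interpolation=cv2.INTER_CUBIC))
E
```

```text
9.75 [0.47557099 0.18419153 0.13220306] [ 3.14117262e+00  9.03350948e-04 -7.81442769e-02] 0.043733207419676276 5.128170847892761
[321.16387016 164.47043903]
317 228
237 153
```

View pics/w3c.png

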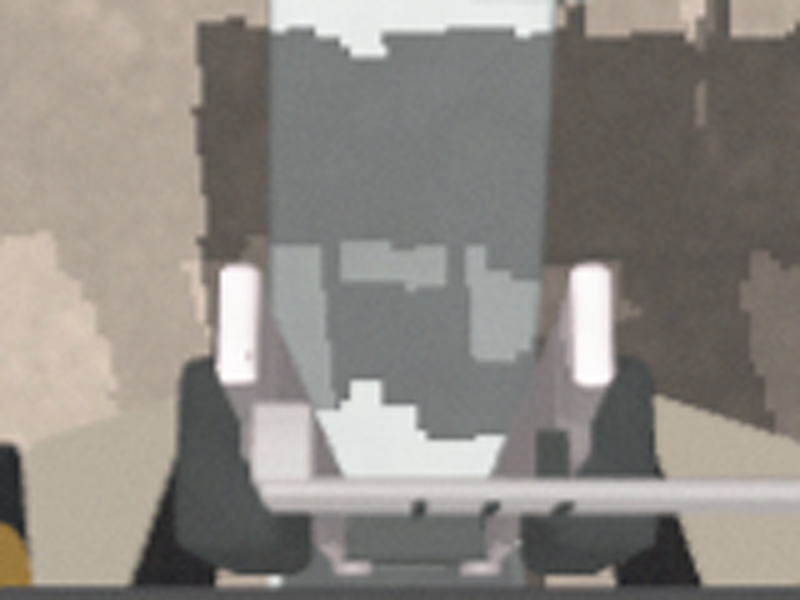

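The crop shows the tip end faces with inner edges at x≈260 and 572. The scale lines are at x = 418, 490 and 565, and the pointer near x≈552 stands close to the first line (22 mm). I'll check the gap metrically.

```bash
python3 - <<'E'
from h import *
m=robot.camera_model('wrist');s=robot.observe();T=s['tool_pos'];y=s['tool_rot'][2];n=np.array([np.cos(y),np.sin(y),0])
print(s['opening'],s['grip_force'],robot.observe()['time'])
for v in(270,320,380):
  for ahead in(.048,.05,.052):
    P=[]
    for u in(260,572):
        o,d=ray(m,237+u/5,153+v/5);P.append(o+d*((ahead-(o-T)@n)/(d@n)))
    print(v,ahead,'z',P[0][2],'gap',np.linalg.norm(P[0]-P[1]))
E
```

```text
0.04347295327295905 5.127928555011749 9.8
270 0.048 z 0.20676145631279388 gap 0.017196983425353973
270 0.05 z 0.21307986087518407 gap 0.0158905010356924
270 0.052 z 0.21939826543757424 gap 0.014584018646030776
320 0.048 z 0.21505536880930698 gap 0.01562625425926052
320 0.05 z 0.2207436715480184 gap 0.014439102681501838
320 0.052 z 0.22643197428672984 gap 0.013251951103743205
380 0.048 z 0.22320758761559273 gap 0.014083574541205367
380 0.05 z 0.2282765532273417 gap 0.013013622813831833
380 0.052 z 0.23334551883909066 gap 0.011943671086458336
```

The rays put the white tip faces at about 39 mm ahead and 39 mm up. So the tweezers have tilted tips-up about the pad axis, and the gap is about 21–22 mm. I'll check whether the tilt is steady and look again.

arm_command:
  moves:
    - [[0, 0, 0], [0, 0, 0], 0.0433]
    - [[0, 0, 0], [0, 0, 0], 0.0433]
    - [[0, 0, 0], [0, 0, 0], 0.0433]
    - [[0, 0, 0], [0, 0, 0], 0.0433]
    - [[0, 0, 0], [0, 0, 0], 0.0433]

```text
time: 10.3
tool_pos: [0.4758, 0.1843, 0.1327]
tool_rot: [3.142, -0.0, -0.078]
contact_force: [-0.5, 0.2, -1.2]
opening: 0.0432
grip_force: 5.1
```

```bash
python3 - <<'E'
from h import *
s=robot.observe();print(s['time'],s['tool_pos'],s['opening'],s['grip_force'])
a=cv2.imread('pics/w3.png');m,im=snap('wrist','w4');b=cv2.imread('pics/w4.png')
g=lambda i:i[195:260,270:370].mean(2).astype(np.float32)
print('diff',abs(g(a)-g(b)).mean(),'shift',cv2.phaseCorrelate(g(a),g(b)))
# tip white faces
h=b[195:240,270:370];k=(h.min(2)>215).astype(np.uint8);n,l,st,c=cv2.connectedComponentsWithStats(k)
for i in range(1,n):
    if st[i,4]>40: print(st[i][:5]+[270,195,0,0,0])
ms,_=snap('scene','s2');sc=cv2.imread('pics/s2.png')
T=s['tool_pos'];u,v=proj(ms,T+[0,0,.019]);print(u,v);u,v=int(u),int(v)
cv2.imwrite('pics/s2c.png',np.hstack([cv2.resize(sc[v-50:v+50,u-50:u+50],(400,400),interpolation=cv2.INTER_CUBIC),cv2.resize(b[205:275,285:355],(400,400),interpolation=cv2.INTER_CUBIC)]))
E
```

```text
10.3 [0.47580963 0.18428756 0.13269879] 0.043243825978669104 5.128040760755539
diff 2.3829231 shift ((0.029953226089560303, -0.0016269763334264553), 0.9939224588871002)
[281 207   7  23 152]
[351 207   8  23 159]
[301 230  19  10 120]
279.7562142842589 179.73420383473325
```

View pics/s2c.png

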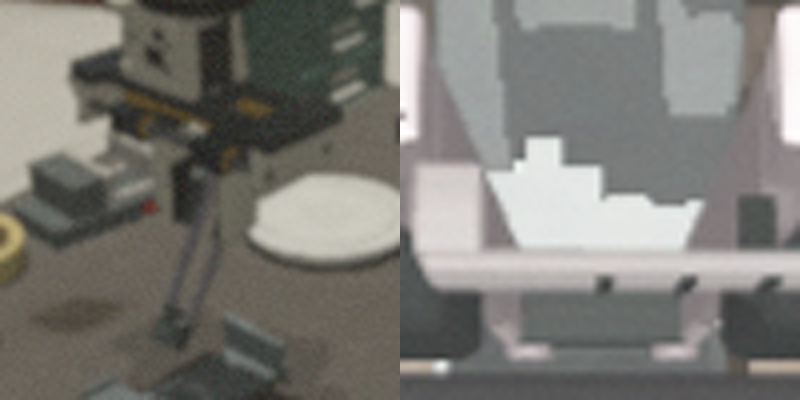

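The left half (scene) shows the tweezers hanging steeply from the fingers, tips up and bridge clear of the rest. The wrist half shows the pointer at (757,220) almost level with the first line at (768,285). The tilt is steady, with a shift of 0.03 px in half a second. I'll now solve the gap using the tip radius.

```bash
python3 - <<'E'
from h import *
from scipy.optimize import brentq
m=robot.camera_model('wrist');s=robot.observe();T=s['tool_pos'];y=s['tool_rot'][2];n=np.array([np.cos(y),np.sin(y),0]);print(s['opening'])
lat=np.array([-n[1],n[0],0])
for off in(.016,.019,.022):
  M=T+[0,0,off]
  def at(u,v,a):
    o,d=ray(m,u,v);return o+d*((a-(o-M)@n)/(d@n))
  for v in(212,218.5,225):
    f=lambda a:np.hypot(a,at(288,v,a)[2]-M[2])-.05
    aa=np.linspace(.0,.05,200);F=[f(a) for a in aa]
    for i in range(199):
      if F[i]*F[i+1]<0:
        a=brentq(f,aa[i],aa[i+1]);P,Q=at(288.3,v,a),at(351,v,a)
        print(off,v,'tilt',np.degrees(np.arctan2(P[2]-M[2],a)),'gap',(P-Q)@lat,'centre',((P+Q)/2-M)@lat)
E
```

```text
0.0430220646880083
0.016 212 tilt -77.63149539577036 gap 0.03976236176401399 centre 0.0005675769716294917
0.016 212 tilt 40.782167564476374 gap 0.022755018158130996 centre 0.0005168676041968348
0.016 218.5 tilt -83.03731603821804 gap 0.040169620063047716 centre 0.0005653447673218955
0.016 218.5 tilt 43.840586055691034 gap 0.0224786324786626 centre 0.0005141148958430898
0.016 225 tilt -88.29159267397101 gap 0.04048893864040035 centre 0.000562761898206281
0.016 225 tilt 46.75290005719538 gap 0.02223877024810688 centre 0.0005114937535541982
0.019 212 tilt -76.35814901625834 gap 0.039084132453268694 centre 0.0005655547522800541
0.019 212 tilt 39.50880746202793 gap 0.022306227850418952 centre 0.0005155294838447783
0.019 218.5 tilt -81.74073829597613 gap 0.0395083171567241 centre 0.0005634297547914809
0.019 218.5 tilt 42.54399104569226 gap 0.022021978339657772 centre 0.0005127925087948944
0.019 225 tilt -86.96588464210787 gap 0.03984512846843888 centre 0.0005609533147283222
0.019 225 tilt 45.42717121865492 gap 0.021774549623794562 centre 0.0005101896707859657
0.022 212 tilt -75.06681701723706 gap 0.03840005160268374 centre 0.0005635150858859512
0.022 212 tilt 38.21746246717991 gap 0.021863289082399106 centre 0.0005142088105369075
0.022 218.5 tilt -80.42845994810253 gap 0.03884121653147706 centre 0.000561497953125145
0.022 218.5 tilt 41.23169621128452 gap 0.02157112191975147 centre 0.0005114869108831304
0.022 225 tilt -85.62650128397883 gap 0.03919548002857463 centre 0.0005591283304611982
0.022 225 tilt 44.08776788451563 gap 0.021316167266832997 centre 0.0005089019888053258
```

The gap comes to 22.0 ± 0.7 mm. The pointer, the finger opening and the geometry all agree, and the tweezers are steady, so I'm handing in.

```bash
python3 -c "
from cell import robot
print(robot.hand_in())"
```

```text
the job is handed in; nothing more can be done
None
```

The gauge read 22 mm, and I handed the job in with the tweezers held steady about 15 cm above the plate at a tip gap of about 22 mm; they tilted tips-up in the fingers during the lift, and the hand-in returned no verdict.

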